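# Gauge the length of a heat sink in a bench caliper

## Task

Lift the silver finned heat sink onto the bench caliper's rest plate and let go of it there, lying flat and lengthwise between the two jaws, about central across their width. Then slide the blue-tabbed jaw gently shut on it until the force needle stands in the green band, without the needle ever reaching the red, and let go so that the needle stays in the green. Leave everything else, the black heat sink included, where it is.

Things in the scene. Friction and masses are not known exactly. Their poses are not given: they have to be found in the camera images.
- silver_sink_centre (a point): Centre (half-way up) of the loose silver aluminium heat sink: a finned bar 44 mm (its x) by 100 mm (its y, the length to be gauged) by 45 mm high (its z), fins upward, running along its length; 0.15 to 0.31 kg. It stands on the table at the start, z up. Grip it across the 44 mm.
- caliper: The bench caliper, fixed to the table; place and yaw vary. Origin: on the table below the middle of the measuring area; z up; jaws close along its y. Grey base plate 12 mm thick, x -65 to +115, y -165 to +195 mm. Steel beam with tick marks along its +x side, x +87 to +107 mm, 40 mm high.
- rest (a point): Point on top of the rest plate on which the part is laid, right above the caliper's origin, 20 mm above the table; axes as the caliper's. Rest plate: level, x -40 to +40 mm, y -50 to +120 mm.
- dial (a point): Centre of the round force dial (74 mm across, white, face up) at the caliper's -y end, 84 mm above the table, at caliper x 0, y -120 mm. It is on top of a dark housing, x -42 to +42, y -159 to -81 mm; 92 mm high over all.
- anvil_face (a point): Middle of the measuring face of the sprung steel anvil, the jaw at the caliper's -y end; 72 mm wide (x), 21 to 60 mm above the table; it looks to the caliper's +y. This point: 42 mm above the table, at caliper y -55 mm when unloaded. Pressed, it gives way towards -y on a spring of 1000 N/m (no preload), up to 12 mm, and turns the needle.
- jaw_face (a point): Middle of the measuring face of the sliding jaw, looking to the caliper's -y at the anvil; 72 mm wide (x), 21 to 60 mm above the table, 14 mm thick; this point is 42 mm above the table.
- jaw_tab (a point): Grip point of the sliding jaw's blue tab: an upright block 22 mm (x) by 30 mm (y), from 50 mm (top of the dark carriage) to 97 mm above the table. This point: on its axis, 80 mm above the table, 40 mm behind (caliper +y of) the jaw face. Carriage: 14 to 60 mm behind the face, x -33 to +117 mm. Axes as the caliper's.
- jaw (a joint): Slide of the jaw along the caliper's y, m; grows as it opens. Gap from jaw face to unloaded anvil face = 80 mm + this value (0 to 85 mm; starts at 45 to 80). It slides against about 12 N of friction and stays where it is left, also against the anvil's spring. With the 100 mm heat sink pressed on the anvil the value is 20 mm less the anvil's give.
- needle (a joint): Black force needle over the dial, rad: 0.15 rad per mm of the anvil's give (0.15 rad per N). 0: no load, at the black mark, pointing to the caliper's -x. It turns clockwise seen from above. Green band 0.375 to 1.125 (2.5 to 7.5 N), yellow to 1.5, red from 1.5 (10 N).
- black_sink_centre (a point): Centre of a loose black heat sink of the same shape and size (44 x 100 x 45 mm): leave it alone.
- transformer: Loose transformer with copper windings, 60 x 50 mm and 88 mm over its windings in x, 51 mm high; leave alone. Origin under its middle. The silver and black heat sinks and it swap places.
- board: Loose green circuit board with components, 90 x 140 mm, 26 mm high; leave alone. Origin under its middle.
- screwdriver: Loose red-handled screwdriver 180 mm long, lying beyond the caliper; leave alone.
- spool: Loose grey solder spool, 60 mm across, 46 mm high; leave alone. Origin under its middle.
- bottle: Loose clear bottle with a blue cap, 52 mm across, 130 mm high; leave alone. Origin under its middle.
- enclosure: Loose grey box 75 x 110 x 35 mm; leave alone. Origin under its middle.
- silver_sink: The silver heat sink itself: origin under its middle, axes as above.
There are look-alikes about, which are no part of the job. What is shaped like the silver_sink but brown, pink or yellow is not meant.

How it is judged (in metres and radians):
On the way, in this order (a step that is already met when the one before it is completed fails the run):
1. the silver heat sink lies flat on the rest plate, lengthwise between the jaws, let go of, the needle still below the green (x of silver_sink_centre in the frame of caliper between -0.014 and 0.014 m and z of silver_sink_centre in the frame of caliper between 0.037 and 0.048 m and angle between the z axis of silver_sink_centre and the z axis of caliper, either way round below 0.08 rad and y of silver_sink_centre in the frame of anvil_face above 0.044 m and y of silver_sink_centre in the frame of jaw_face below -0.044 m and angle between the y axis of silver_sink_centre and the y axis of caliper, either way round below 0.2 rad and contact force between the fingers and silver_sink below 0.1 N and value of joint needle below 0.3 rad), for 0.2 s.
2. the jaw is slid shut on it until the needle stands in the green band (x of silver_sink_centre in the frame of caliper between -0.014 and 0.014 m and z of silver_sink_centre in the frame of caliper between 0.037 and 0.048 m and angle between the z axis of silver_sink_centre and the z axis of caliper, either way round below 0.08 rad and y of silver_sink_centre in the frame of anvil_face above 0.044 m and y of silver_sink_centre in the frame of jaw_face below -0.044 m and value of joint needle between 0.375 and 1.125 rad), for 0.3 s.
At the end, for the whole second after the job is handed in: The silver heat sink lies flat (within 0.08 rad) on the rest plate, at rest and released, lengthwise between anvil and jaw face (within 0.08 rad of the caliper's y, within 14 mm of the middle across the jaws), and the needle stands in the green band (0.375 to 1.125 rad) (all of step 2 and angle between the y axis of silver_sink_centre and the y axis of caliper, either way round below 0.08 rad and linear speed of silver_sink below 0.02 m/s); the robot touches nothing.
It fails at once if the needle reaches the red (value of joint needle above 1.5 rad).
It fails at once if the black heat sink is moved by more than 30 mm (distance of black_sink_centre from where it was at the start of the episode above 0.03 m).
It fails at once if another loose thing (transformer, board, screwdriver, spool, bottle, enclosure) is moved by more than 30 mm (distance of any of transformer, board, screwdriver, spool, bottle, enclosure from where it was at the start of the episode above 0.03 m).
It also fails if it takes over 56 s, if anything falls off the work surface, if the arm or the gripper's body presses on something with over 40 N, if the wrist force passes 120 N, or if a joint passes its speed limit or range.

## Robot

A 6-joint arm with a two-finger parallel gripper is mounted at the origin on the work surface. World frame = base frame: x ahead of the robot, y to its left, z up, the work surface at z = 0. Lengths are in m, angles in degrees, forces in N, time in s.
With the tool pointing down it reaches from about 0.3 to 0.75 m from the base axis. Payload 8.5 kg.
Tool frame: the origin (TCP) lies on the centre line of the jaws, within the pads' length; the fingertips stand 22 mm ahead of it and the grasp point (between the pads) lies 3 mm ahead of it (env.tip_reach is the distance from the TCP to the fingertips, in m); y points along the fingers, z is the direction in which the jaws open and shut, and the axes are right-handed (so a half turn about y gives the same grasp; the last joint's range is limited). The gripper opens to 85 mm and grips with 20 to 120 N. Pads are 22 mm wide; open, the fingers measure 114 mm over their backs; the gripper's body (76 mm by 85 mm) begins 54 mm behind the grasp point. The pads swing forward as they close: fully open they stand 13 mm farther back than shut.
Start: joints at [-77.825, 21.807, 74.336, -0, 83.858, -12.336], TCP at [0.228, -0.5, 0.219] pointing down, gripper open.
Joint ranges: [-178.18, 178.18], [-50.72, 133.34], [12.68, 142.11], [-81.47, 261.47], [9.98, 163.14], [-165.26, 165.26]. Speed limits (degrees/s): [136.94, 136.94, 180, 180, 180, 180].

## Interface

Orientations are given as a 3x3 rotation matrix whose columns are the frame's x, y, z axes.
In Python, from rig import env, get_image gives the robot as it stands. The module is installed in compiled form; this text tells all that it offers.
- The arm moves only by the tool carry_out, never from a script. Its argument "targets" is a list that holds one entry, the list of rows, each a list of 7 numbers: the closure, from 0 (fully open) to 1 (shut), then the shift along the world's x, y, z in mm, then the turn, a rotation vector about the world's x, y, z in degrees. In form: [[[claw, dx, dy, dz, ax, ay, az], ...]]. A call has 1 to 20 rows; each row is the pose to reach, as a shift and turn from the pose commanded when the call began; what a row does not reach only later rows make up. A row lasts 1/12 s, in which the tool goes at most 41.7 mm and 7.16 degrees, less where a joint would pass 70% of its speed; a pose out of reach is approached as far as the arm can. A call with a gripper value outside its range is refused whole. The fingers move at their own pace and stop on an object; "squeeze" is the grip in N (left out, the last holds). Time passes only in rows, so rows that repeat a pose let the fingers close. It gives the time, the measured TCP pose, the force and the opening at its end, in the units of the state.
- env.observe(): the state, without advancing time (a new reading comes with each control period).
- get_image(name): name is "scene" or "top" or "wrist"; returns a dict with "img" (400x640x3 uint8, red, green, blue), "fx", "fy", "cx", "cy" (pixels), "k1" (the pictures are not rectified: a ray, as slopes to the right and down, at radius r is drawn at 1 + k1 r^2 times it, then the intrinsics apply), "rvec" (rotation vector, rad) and "tvec" (3), from world to camera coordinates, as OpenCV has them. Camera axes: x right, y down, z forward; pixel columns grow to the right and rows downward; lengths in m; the calibration is good to about 2 mm. A picture is of the moment at which its call begins. There is no depth.
- env.close_job(): hands the job in, once; it reports no verdict.
The state is a dict: "time_s": time; "q": joint angles; "qvel": joint speeds; "joint_efforts": joint torques, N m; "position": TCP position; "tool_rot": TCP orientation; "ft_force": force on the tool from outside, world axes, zero at the start; "wrist_torque": the same for the moment, N m; "grip_width": finger opening in m.
Only numpy, scipy, OpenCV 4.12 (cv2) and the standard library are available. Lean on these libraries where they do the work, as an engineer would, in place of code of your own. Each camera call takes 0.05 s, during which the arm holds its last target.

## Working session

There is one attempt and no reset: what is moved stays moved. The work goes in short steps, Python scripts to look and compute and a tool call to move; the robot and the scene stay as the last step left them, time stands still between calls to the robot, and variables do not carry over. Pictures are saved under pics/ and viewed, and the job is handed in when it is done.

Besides the shell and the picture viewer there is one more tool, called after "Emit:" in YAML: its name, and indented under it one key for each argument. carry_out: Moves the arm, as the interface text tells. Its arguments: {"type":"object","properties":{"targets":{"type":"array"},"squeeze":{"type":"number"}},"required":["targets"]}

```bash
mkdir -p pics; ls
cat > h.py <<'E'
import numpy as np, cv2
from rig import env, get_image
def save(name,fn):
    d=get_image(name); cv2.imwrite('pics/'+fn,d['img'][:,:,::-1]); 
    np.savez('pics/'+fn+'.npz',**d); return d
def load(fn):
    return dict(np.load('pics/'+fn+'.npz'))
def ray(d,u,v):
    xd=(u-d['cx'])/d['fx']; yd=(v-d['cy'])/d['fy']; k=float(d['k1'])
    x,y=xd,yd
    for _ in range(30):
        s=1+k*(x*x+y*y); x,y=xd/s,yd/s
    R,_=cv2.Rodrigues(np.array(d['rvec'],float)); t=np.array(d['tvec'],float).ravel()
    return -R.T@t, R.T@np.array([x,y,1.])
def onz(d,u,v,z):
    o,r=ray(d,u,v); return o+r*(z-o[2])/r[2]
def proj(d,P):
    R,_=cv2.Rodrigues(np.array(d['rvec'],float)); p=R@np.array(P,float)+np.array(d['tvec'],float).ravel()
    x,y=p[:2]/p[2]; s=1+float(d['k1'])*(x*x+y*y)
    return np.array([d['fx']*x*s+d['cx'],d['fy']*y*s+d['cy']])
E
python3 - <<'E'
from h import *
for n in ('scene','top','wrist'):
    d=save(n,n+'0.png'); o,_=ray(d,320,200); print(n,o,d['fx'],d['k1'])
s=env.observe(); print({k:np.round(v,3) for k,v in s.items()})
E
```

```text
pics
scene [1.2709933  0.27865939 1.1847825 ] 456.57025395596946 -0.045690385767105456
top [ 0.39118883 -0.01244378  1.92449707] 512.8617838041187 -0.0009648348686502436
wrist [ 0.29606202 -0.46921892  0.37376716] 295.10088211306055 -0.027129125262656092
{'time_s': np.float64(0.15), 'q': array([-77.825,  21.834,  74.371,   0.   ,  83.859, -12.334]), 'qvel': array([ 0.032, -0.032, -0.211, -0.03 ,  0.019, -0.079]), 'joint_efforts': array([ 3.0000e-03, -4.4862e+01, -2.3134e+01, -0.0000e+00,  4.0000e-03,
        0.0000e+00]), 'position': array([ 0.228, -0.5  ,  0.218]), 'tool_rot': array([[-0.91 , -0.   ,  0.415],
       [-0.415,  0.001, -0.91 ],
       [-0.   , -1.   , -0.001]]), 'ft_force': array([ 0.126, -0.11 , -0.895]), 'wrist_torque': array([0.026, 0.054, 0.03 ]), 'grip_width': np.float64(0.085)}
```

View pics/scene0.png

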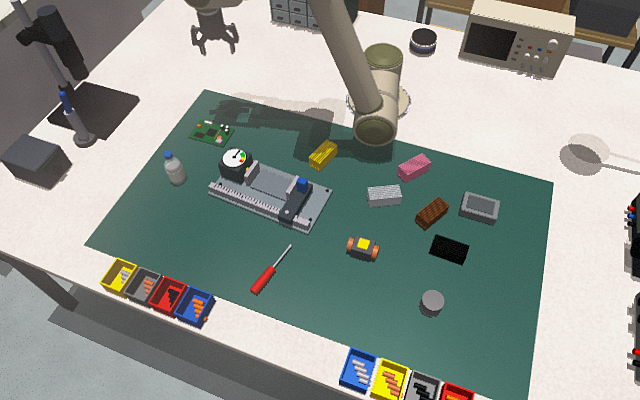

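View pics/top0.png

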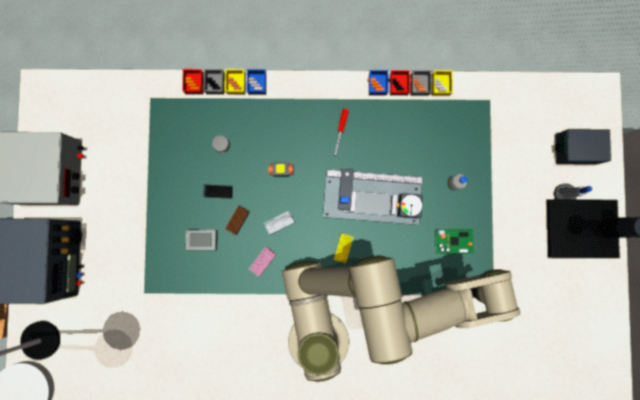

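View pics/wrist0.png

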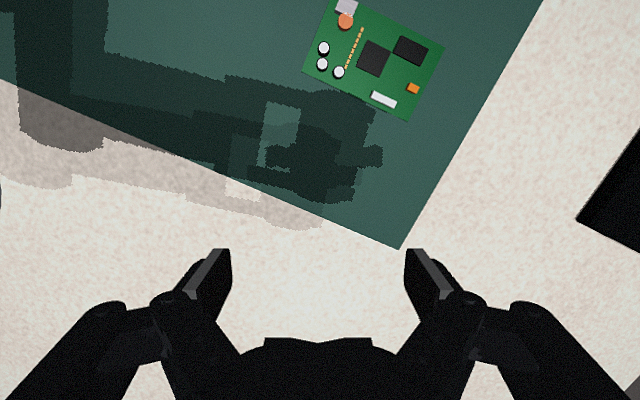

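Candidates shaped like it in the top view: silver finned bar at (279,222), black (218,191), brown (237,220), pink (262,262), yellow (343,248), and the grey enclosure (201,240). I choose (279,222), which is (384,196) in the scene view, and check it in a crop.

Run:
```python
from h import *
a=load('top0.png')['img']; b=load('scene0.png')['img']
A=cv2.resize(a[160:270,220:440],None,fx=3.6,fy=3.6,interpolation=cv2.INTER_CUBIC)
B=cv2.resize(b[165:230,340:440],(320,200),interpolation=cv2.INTER_CUBIC)
C=np.zeros((600,792,3),np.uint8);C[:396]=A;C[396:596,:320]=B
B=cv2.resize(b[140:240,195:345],(300,200),interpolation=cv2.INTER_CUBIC); C[396:596,330:630]=B
cv2.imwrite('pics/crop1.png',C[:,:,::-1])
d=load('top0.png')
for n,p in dict(silver=(279,222),cal=(375,198),yellow=(343,248),pink=(262,262),dial=(410,205),base=(318,350)).items(): print(n,onz(d,*p,0.04))
```

```text
silver [0.43832935 0.14765732 0.04      ]
cal [ 0.52853275 -0.2049766   0.04      ]
yellow [ 0.34457737 -0.08751117  0.04      ]
pink [0.29214319 0.2080072  0.04      ]
dial [ 0.50338429 -0.33371462  0.04      ]
base [-0.02175926  0.00174066  0.04      ]
```

View pics/crop1.png

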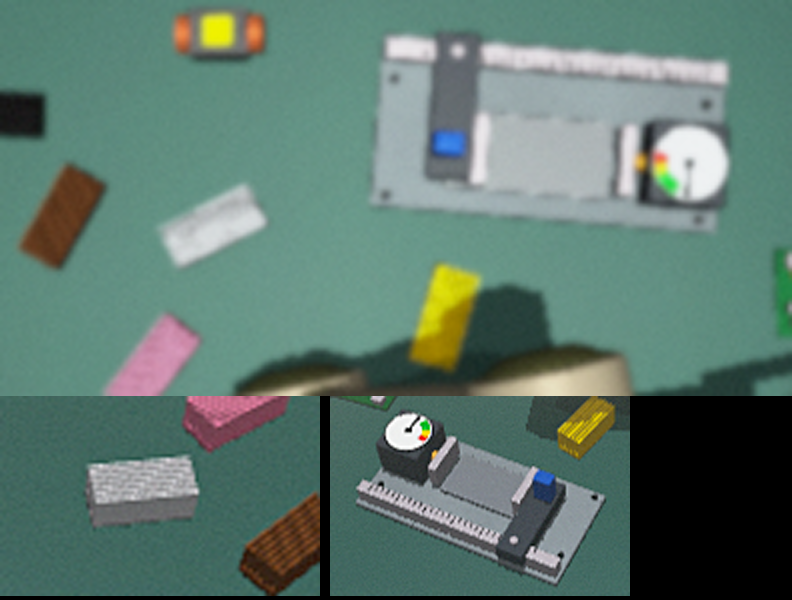

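The crop confirms it: a silver-white finned bar with no tint. The caliper lies roughly along world y, with the dial at -y. Next I go to a viewpoint over the caliper.

Emit:
carry_out:
  targets:
    - [[0, 20, 25, 30, 0, 0, 4], [0, 40, 55, 60, 0, 0, 8], [0, 60, 85, 85, 0, 0, 12], [0, 80, 115, 105, 0, 0, 16], [0, 100, 145, 120, 0, 0, 20], [0, 120, 175, 130, 0, 0, 24], [0, 140, 205, 130, 0, 0, 28], [0, 160, 235, 130, 0, 0, 32], [0, 180, 270, 130, 0, 0, 36], [0, 200, 300, 130, 0, 0, 40], [0, 200, 300, 130, 0, 0, 40], [0, 200, 300, 130, 0, 0, 40], [0, 200, 300, 130, 0, 0, 40]]
  squeeze: 40

```text
time_s: 1.23
position: [0.428, -0.2006, 0.3487]
tool_rot: [[-0.431, -0.001, 0.903], [-0.903, 0.0, -0.431], [0.0, -1.0, -0.001]]
ft_force: [0.3, -0.6, -0.2]
grip_width: 0.0853
```

Run:
```python
from h import *
d=save('wrist','w1.png'); s=env.observe(); print(s['q'],s['position'],s['tool_rot'],ray(d,320,200))
```

```text
[-3.95593483e+01  1.01477862e+01  6.97993544e+01 -1.47749896e-02
  1.00079308e+02 -1.39905960e+01] [ 0.42781398 -0.20109008  0.34871378] [[-4.31634470e-01 -5.17589893e-04  9.02048455e-01]
 [-9.02048594e-01  9.82519502e-05 -4.31634480e-01]
 [ 1.34781625e-04 -9.99999861e-01 -5.09300164e-04]] (array([ 0.46077804, -0.13360815,  0.50406962]), array([-0.1216131 , -0.27032875, -0.95512832]))
```

View pics/w1.png

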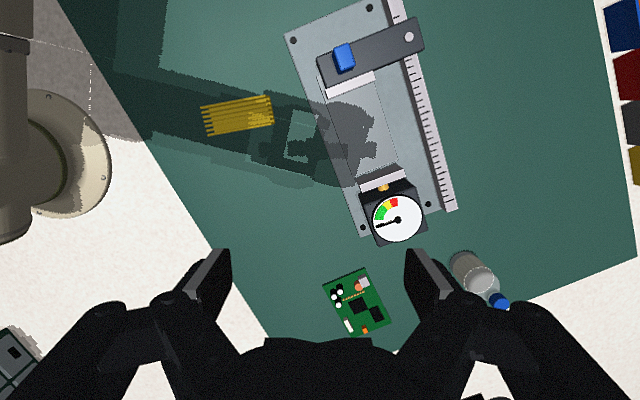

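The wrist view shows the whole caliper: dial at (397,219), blue tab at (344,57), jaw bar at (350,85), anvil at (383,180), and beam (395,5)–(452,210).

Run:
```python
from h import *
d=load('w1.png'); a=d['img']
A=cv2.resize(a[0:250,270:470],None,fx=3,fy=3,interpolation=cv2.INTER_CUBIC)
cv2.imwrite('pics/crop2a.png',A[:390,:,::-1]);cv2.imwrite('pics/crop2b.png',A[390:,:,::-1])
```

```text
(no output)
```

View pics/crop2a.png

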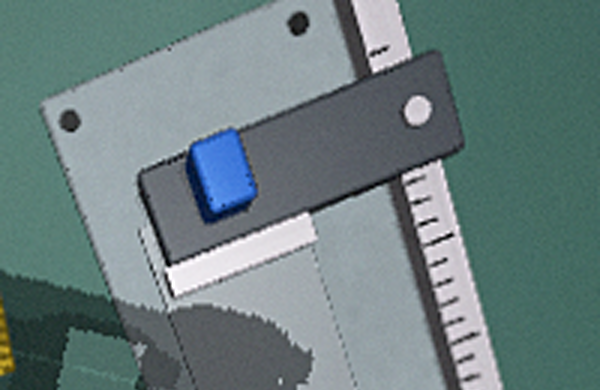

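View pics/crop2b.png

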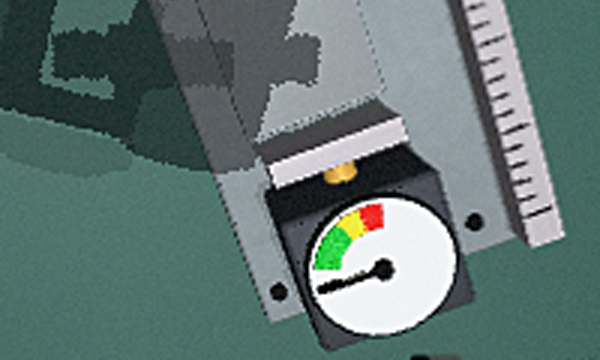

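Run:
```python
from h import *
from scipy.optimize import least_squares
d=load('w1.png'); a=d['img']
hsv=cv2.cvtColor(a,cv2.COLOR_RGB2HSV)
# dial white disc
m=((hsv[...,2]>200)).astype(np.uint8); roi=np.zeros_like(m); roi[185:250,360:435]=1; 
cs,_=cv2.findContours(m*roi,cv2.RETR_EXTERNAL,cv2.CHAIN_APPROX_NONE); c=max(cs,key=cv2.contourArea); h=cv2.convexHull(c)
e=cv2.fitEllipse(h); print('dial',e)
b=((hsv[...,0]>100)&(hsv[...,0]<125)&(hsv[...,1]>150)&(hsv[...,2]>150)).astype(np.uint8); b[:,400:]=0
A=lambda u,v:(270+u/3-1/3,v/3-1/3); B=lambda u,v:(270+u/3-1/3,130+v/3-1/3)
print('dial xyz',onz(d,*e[0],.084), onz(d,*B(382,267),.084))
obs=[(e[0],(0,-.12,.084)),(B(268,163),(-.036,-.055,.060)),(B(401,115),(.036,-.055,.06)),(A(42,106),(-.065,.195,.012)),(B(270,323),(-.065,-.165,.012))]
W=[onz(d,*p,q[2]) for p,q in obs]
def f(p):
    c,s=np.cos(p[2]),np.sin(p[2]); r=[]
    for w,(_,q) in zip(W,obs): r+= [p[0]+c*q[0]-s*q[1]-w[0],p[1]+s*q[0]+c*q[1]-w[1]]
    return r
s=least_squares(f,[.5,-.2,0]); print(s.x,np.degrees(s.x[2]),np.round(np.array(s.fun)*1000,1))
x,y,t=s.x
def tocal(w): dx,dy=w[0]-x,w[1]-y; return np.round([1000*(np.cos(t)*dx+np.sin(t)*dy),1000*(-np.sin(t)*dx+np.cos(t)*dy)],1)
for n,p,z in [('jawL',A(176,297),.06),('jawR',A(317,240),.06),('tabtop1',A(193,147),.097),('tab2',A(238,130),.097),('tab3',A(257,188),.097),('tab4',A(210,207),.097)]: print(n,tocal(onz(d,*p,z)))
np.save('cal.npy',s.x)
```

```text
dial ((396.96624755859375, 218.27972412109375), (44.141502380371094, 48.9267578125), 63.78508758544922)
dial xyz [ 0.50049505 -0.32922643  0.084     ] [ 0.50031533 -0.32983715  0.084     ]
[ 0.50993933 -0.21042772 -0.07730541] -4.429273441878784 [ 0.2 -0.8 -0.2 -0.6  0.4 -0.2 -0.1  3.5 -0.3 -1.9]
jawL [-36.1  80.6]
jawR [34.7 80.9]
tabtop1 [ -9.9 133.7]
tab2 [  9.9 133.1]
tab3 [  9.9 109. ]
tab4 [-11.3 109.1]
```

Caliper fit is good: origin (0.510,-0.2105), yaw -4.43°, jaw face at caliper y ≈ 81 mm. Next, over the silver sink.

Emit:
carry_out:
  targets:
    - [[0, 0, 25, 0, 0, 0, 5], [0, 0, 60, 0, 0, 0, 10], [0, 0, 95, 0, 0, 0, 15], [0, 0, 130, 0, 0, 0, 20], [0, 0, 165, -20, 0, 0, 25], [0, 0, 200, -40, 0, 0, 30], [0, 0, 235, -60, 0, 0, 35], [0, 0, 270, -80, 0, 0, 40], [0, 0, 305, -80, 0, 0, 45], [0, 0, 325, -80, 0, 0, 50], [0, 0, 325, -80, 0, 0, 50], [0, 0, 325, -80, 0, 0, 50], [0, 0, 325, -80, 0, 0, 50]]

```text
time_s: 2.37
position: [0.4285, 0.1233, 0.2689]
tool_rot: [[0.412, -0.0, 0.911], [-0.911, -0.0, 0.412], [0.0, -1.0, -0.0]]
ft_force: [-0.4, 0.3, 0.9]
grip_width: 0.0854
```

Run:
```python
from h import *
d=save('wrist','w2.png'); s=env.observe(); print(s['q'],s['position'],s['tool_rot'],ray(d,320,200))
```

```text
[ 7.73212235e-01  9.13522513e+00  8.39178707e+01 -1.54017142e-02
  8.69447401e+01 -2.35396726e+01] [0.42847527 0.12322091 0.26894975] [[ 4.11732353e-01  4.13909509e-05  9.11304816e-01]
 [-9.11304780e-01 -2.67894367e-04  4.11732349e-01]
 [ 2.61175420e-04 -9.99999963e-01 -7.25810067e-05]] (array([0.39918   , 0.19104139, 0.42423225]), array([ 0.12883834, -0.2664274 , -0.95527724]))
```

View pics/w2.png

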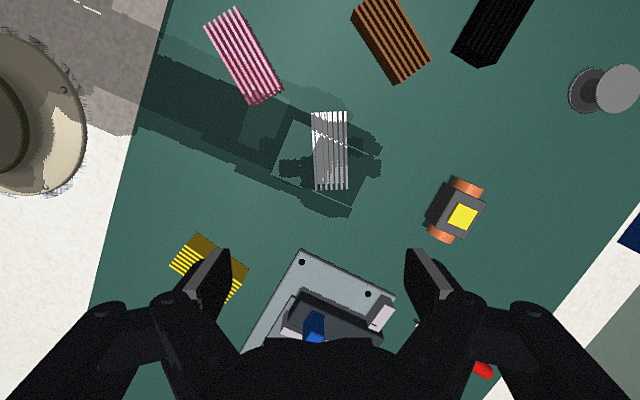

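The silver finned bar is at (330,150), partly in the arm's shadow. Pink, brown and black lie farther off. I zoom in for its corners.

Run:
```python
from h import *
d=load('w2.png'); a=d['img']
A=cv2.resize(a[100:200,290:370],None,fx=6,fy=6,interpolation=cv2.INTER_CUBIC)
cv2.imwrite('pics/crop3.png',A[:,:,::-1])
```

```text
(no output)
```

View pics/crop3.png

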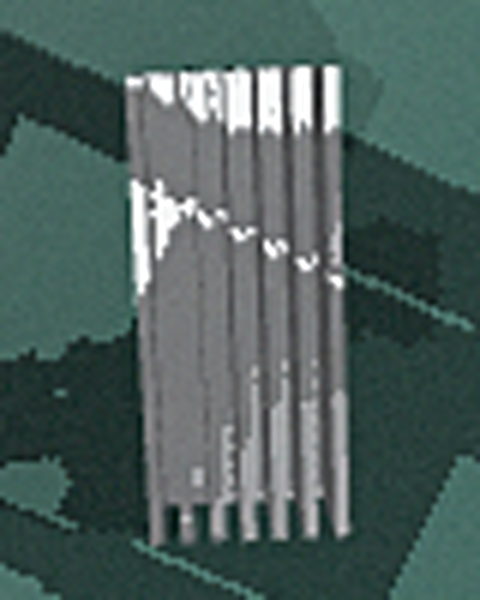

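Run:
```python
from h import *
d=load('w2.png')
P=[onz(d,290+u/6-.4,100+v/6-.4,.045)[:2] for u,v in [(125,70),(342,66),(351,538),(150,544)]]
P=np.array(P); print(P)
for i in range(4): print(np.linalg.norm(P[i]-P[(i+1)%4]))
c=P.mean(0); l=(P[0]+P[1]-P[2]-P[3]); w=P[1]+P[2]-P[0]-P[3]
print('c',c,'len yaw',np.degrees(np.arctan2(-l[0],l[1])),'short yaw',np.degrees(np.arctan2(w[1],w[0])))
dt=load('top0.png'); a=dt['img']; m=(a.min(2)>125).astype(np.uint8); r=np.zeros_like(m); r[205:240,258:300]=1
cs,_=cv2.findContours(m*r,cv2.RETR_EXTERNAL,cv2.CHAIN_APPROX_NONE); k=max(cs,key=cv2.contourArea)
R=cv2.minAreaRect(k); print(R, onz(dt,*R[0],.04))
Q=np.array([onz(dt,*p,.042)[:2] for p in k[:,0,:]],np.float32); print(cv2.minAreaRect(Q))
s=env.observe()['tool_rot']; print('toolz yaw',np.degrees(np.arctan2(s[1,2],s[0,2])))
```

```text
[[0.39204296 0.1849326 ]
 [0.43243607 0.20407791]
 [0.47822256 0.11428931]
 [0.43815581 0.09466694]]
0.04470063255268989
0.10078886257861876
0.04461369630939999
0.10136214656110017
c [0.43521435 0.14949169] len yaw 27.039677724556878 short yaw 25.725993483955772
((278.7000427246094, 222.40005493164062), (13.86362075805664, 28.621667861938477), 63.43495178222656) [0.43685632 0.14874139 0.04      ]
((0.43683183193206787, 0.14853760600090027), (0.05096473917365074, 0.10474781692028046), 26.945005416870117)
toolz yaw 24.313704852640036
```

Silver centre (0.4353,0.1495), yaw ≈ 26.7°; the top view agrees within 2 mm. Next I grasp it.

Emit:
carry_out:
  targets:
    - [[0, 4, 14, -20, 0, 0, 2.5], [0, 7, 26, -50, 0, 0, 2.5], [0, 7, 26, -80, 0, 0, 2.5], [0, 7, 26, -110, 0, 0, 2.5], [0, 7, 26, -140, 0, 0, 2.5], [0, 7, 26, -170, 0, 0, 2.5], [0, 7, 26, -195, 0, 0, 2.5], [0, 7, 26, -215, 0, 0, 2.5], [0, 7, 26, -230, 0, 0, 2.5], [0, 7, 26, -239, 0, 0, 2.5], [0, 7, 26, -239, 0, 0, 2.5], [0, 7, 26, -239, 0, 0, 2.5], [0.7, 7, 26, -239, 0, 0, 2.5], [0.7, 7, 26, -239, 0, 0, 2.5], [0.7, 7, 26, -239, 0, 0, 2.5], [0.7, 7, 26, -239, 0, 0, 2.5], [0.7, 7, 26, -239, 0, 0, 2.5], [0.7, 7, 26, -239, 0, 0, 2.5]]
  squeeze: 40

```text
time_s: 3.92
position: [0.4388, 0.1513, 0.0332]
tool_rot: [[0.454, 0.01, 0.891], [-0.891, 0.002, 0.454], [0.003, -1.0, 0.01]]
ft_force: [3.0, 4.4, 29.4]
grip_width: 0.0257
```

The opening is 26 mm, not 44, and there is a 29 N upward force. Something is off, so I look.

Run:
```python
from h import *
save('wrist','w3.png');save('scene','s3.png');d=save('top','t3.png')
b=load('s3.png')['img'];B=cv2.resize(b[120:270,300:460],None,fx=4,fy=4,interpolation=cv2.INTER_CUBIC)
cv2.imwrite('pics/s3c.png',B[:,:,::-1])
s=env.observe();print(s['grip_width'],s['ft_force'],s['position'])
```

```text
0.026037444954345228 [ 2.77352308  4.37233038 29.08985081] [0.43879317 0.15132819 0.03319655]
```

View pics/w3.png

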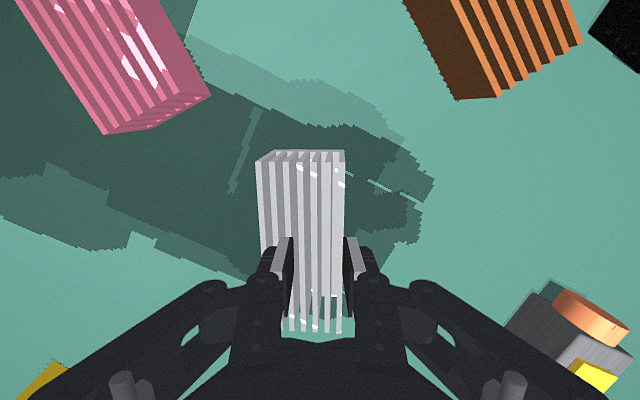

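View pics/s3c.png

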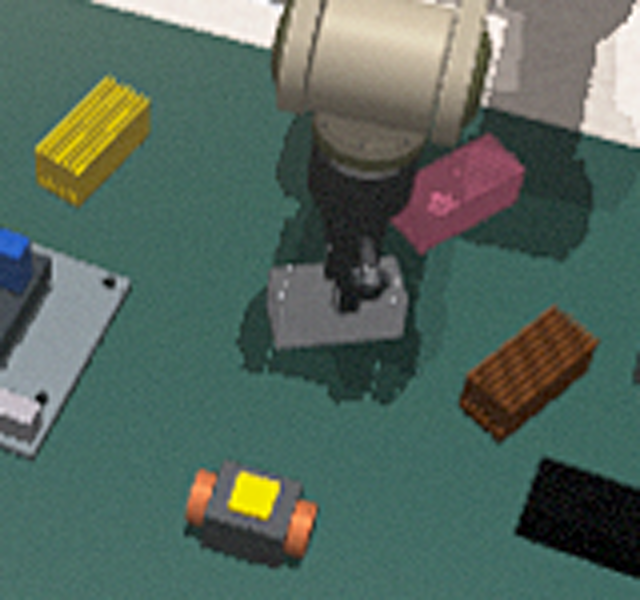

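Run:
```python
from h import *
b=load('w3.png')['img'];B=cv2.resize(b[140:350,220:400],(720,600),interpolation=cv2.INTER_CUBIC)
B=np.clip(255*(B/255.)**.55,0,255).astype(np.uint8)
cv2.imwrite('pics/w3c.png',B[:,:,::-1])
d=load('w3.png')
s=env.observe();p=s['position'];R=s['tool_rot'];print(ray(d,320,200)[0])
for o in (0,.003,.022): print(o,proj(d,p+R[:,1]*o+R[:,2]*.013),proj(d,p+R[:,1]*o-R[:,2]*.013),proj(d,p+R[:,1]*o+R[:,2]*.022),proj(d,p+R[:,1]*o-R[:,2]*.022))
y=np.radians(26.7);lx=np.array([-np.sin(y),np.cos(y)]);sx=np.array([np.cos(y),np.sin(y)])
for z in (0,.045):
  for i in(-1,1):
    for j in(-1,1): print(z,i,j,proj(d,np.r_[np.array([.4353,.1495])+sx*.022*i+lx*.05*j,z]))
```

```text
[0.40483431 0.21723785 0.18832267]
0 [338.19003275 242.41904606] [293.08559135 242.43236998] [353.79502395 242.4011488 ] [277.48702595 242.42369227]
0.003 [337.85012224 240.20452076] [293.49256528 240.21793909] [353.19699555 240.18766365] [278.15184763 240.21036688]
0.022 [335.9328979 227.7190272] [295.78809967 227.7327062 ] [349.82360247 227.70722352] [281.90216465 227.73036819]
0 -1 -1 [279.95971314 284.84985982]
0 -1 1 [274.78523675 147.73378525]
0 1 -1 [339.85619649 284.78780002]
0 1 1 [344.08359803 147.95425568]
0.045 -1 -1 [271.48327485 328.40451074]
0.045 -1 1 [262.87215867 159.60796322]
0.045 1 -1 [346.0358282  328.23512708]
0.045 1 1 [352.88102076 159.85839526]
```

View pics/w3c.png

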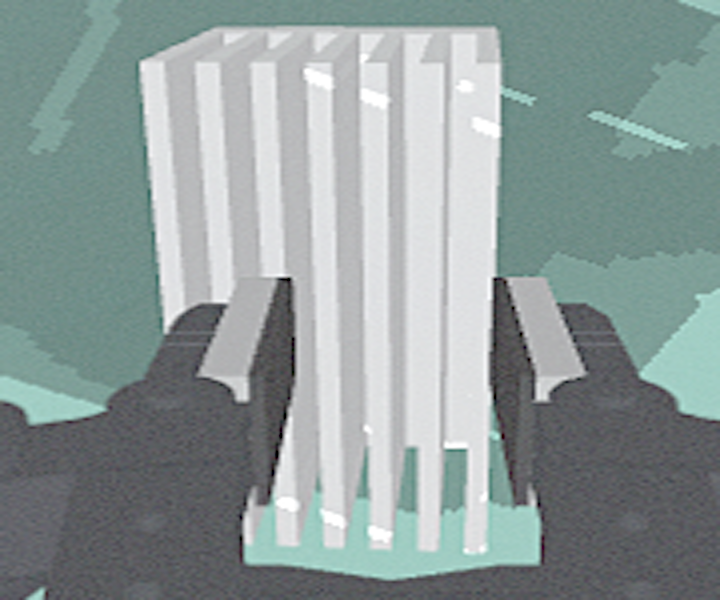

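The left pad seems to have come down among the fins, pressing onto the sink's base, rather than outside it. I open, back off a little, and look again.

Emit:
carry_out:
  targets:
    - [[0, 0, 0, 0, 0, 0, 0], [0, 0, 0, 0, 0, 0, 0], [0, 0, 0, 0, 0, 0, 0], [0, 0, 0, 0, 0, 0, 0], [0, 0, 0, 0, 0, 0, 0], [0, 0, 0, 15, 0, 0, 0], [0, 0, 0, 40, 0, 0, 0], [0, 0, 0, 80, 0, 0, 0], [0, 0, 0, 110, 0, 0, 0], [0, 0, 0, 110, 0, 0, 0], [0, 0, 0, 110, 0, 0, 0]]

```text
time_s: 4.98
position: [0.4355, 0.1506, 0.141]
tool_rot: [[0.454, 0.003, 0.891], [-0.891, 0.0, 0.454], [0.001, -1.0, 0.002]]
ft_force: [-0.1, 0.1, -0.7]
grip_width: 0.0853
```

Run:
```python
from h import *
d=save('wrist','w4.png')
s=env.observe();print(s['grip_width'],s['ft_force'],s['position'],s['tool_rot'])
b=d['img'];B=cv2.resize(b[120:260,230:420],None,fx=4,fy=4,interpolation=cv2.INTER_CUBIC)
B=np.clip(255*(B/255.)**.7,0,255).astype(np.uint8)
cv2.imwrite('pics/w4c.png',B[:,:,::-1])
```

```text
0.08565512022258936 [ 0.10935483 -0.372387    0.64887355] [0.43481965 0.15055366 0.13969388] [[ 4.54186677e-01 -2.52621447e-04  8.90906504e-01]
 [-8.90906537e-01 -4.62285227e-05  4.54186680e-01]
 [-7.35520049e-05 -9.99999967e-01 -2.46058478e-04]]
```

View pics/w4.png

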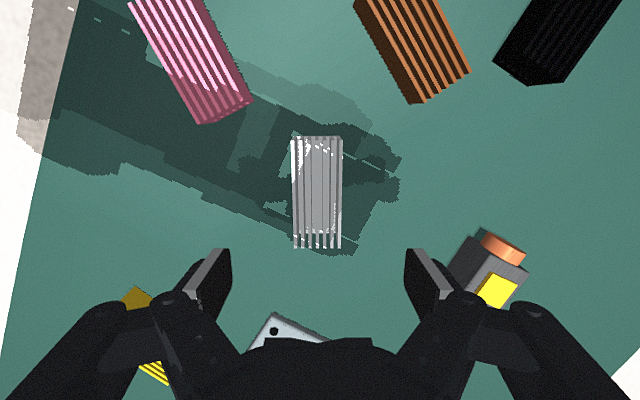

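View pics/w4c.png

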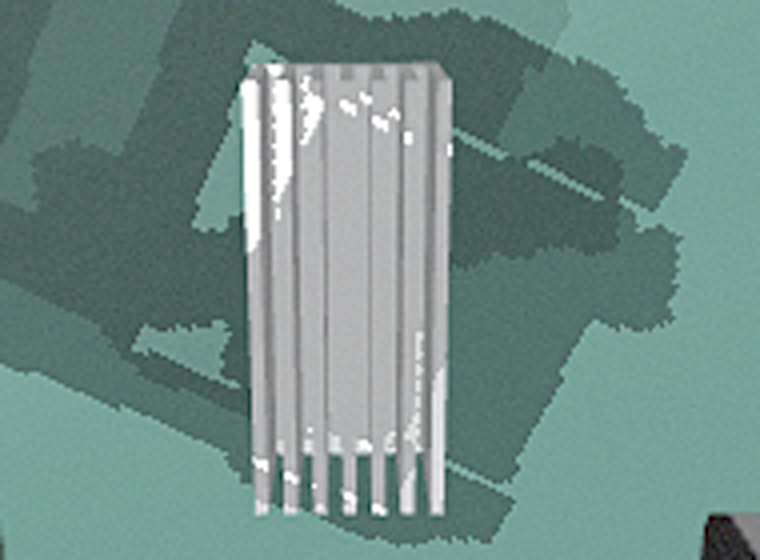

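Run:
```python
from h import *
d=load('w4.png')
P=[onz(d,230+u/4-.4,120+v/4-.4,.045)[:2] for u,v in [(241,80),(452,80),(444,516),(254,516)]]
P=np.array(P);c=P.mean(0); l=(P[0]+P[1]-P[2]-P[3]); w=P[1]+P[2]-P[0]-P[3]
for i in range(4): print(np.linalg.norm(P[i]-P[(i+1)%4]))
print('c',c,'len yaw',np.degrees(np.arctan2(-l[0],l[1])),'short yaw',np.degrees(np.arctan2(w[1],w[0])))
e=(P[2]+P[3])/2
for z in (0,.004,.006,.008,.01,.012,.045): print(z,(proj(d,np.r_[e,z])[1]-120)*4)
```

```text
0.044336979238178906
0.10096493799620698
0.04460719210510992
0.1009270806690046
c [0.4366137  0.14946836] len yaw 27.24941322615859 short yaw 26.95217633678854
0 439.1179777507077
0.004 444.9852419968263
0.006 447.972304926894
0.008 450.99585446681283
0.01 454.0565599322982
0.012 457.1551070261478
0.045 514.4359945212819
```

The sink still stands flat at (0.436,0.149), yaw 27°. Its fins are thin and its solid base is about 9 mm thick, so I grip lower, on the base, and more gently.

Emit:
carry_out:
  targets:
    - [[0, 1, -1, -30, 0, 0, 0], [0, 1, -1, -60, 0, 0, 0], [0, 1, -1, -85, 0, 0, 0], [0, 1, -1, -100, 0, 0, 0], [0, 1, -1, -110, 0, 0, 0], [0, 1, -1, -116, 0, 0, 0], [0, 1, -1, -116, 0, 0, 0], [0.3, 1, -1, -116, 0, 0, 0], [0.4, 1, -1, -116, 0, 0, 0], [0.45, 1, -1, -116, 0, 0, 0], [0.48, 1, -1, -116, 0, 0, 0], [0.51, 1, -1, -116, 0, 0, 0], [0.54, 1, -1, -116, 0, 0, 0], [0.57, 1, -1, -116, 0, 0, 0], [0.57, 1, -1, -116, 0, 0, 0], [0.57, 1, -1, -116, 0, 0, 0]]
  squeeze: 25

```text
time_s: 6.37
position: [0.4362, 0.1496, 0.0245]
tool_rot: [[0.454, 0.001, 0.891], [-0.891, -0.0, 0.454], [0.0, -1.0, 0.001]]
ft_force: [-2.1, -0.6, 6.3]
grip_width: 0.043
```

Run:
```python
from h import *
d=save('wrist','w5.png')
s=env.observe();print(s['grip_width'],s['ft_force'],s['position'],env.tip_reach)
b=d['img'];B=cv2.resize(b[140:350,220:420],None,fx=2.8,fy=2.8,interpolation=cv2.INTER_CUBIC)
B=np.clip(255*(B/255.)**.6,0,255).astype(np.uint8)
cv2.imwrite('pics/w5c.png',B[:,:,::-1])
```

```text
0.04331803091921844 [-2.00622919 -0.45193474  6.20165347] [0.43624069 0.14958705 0.02453701] 0.022
```

View pics/w5c.png

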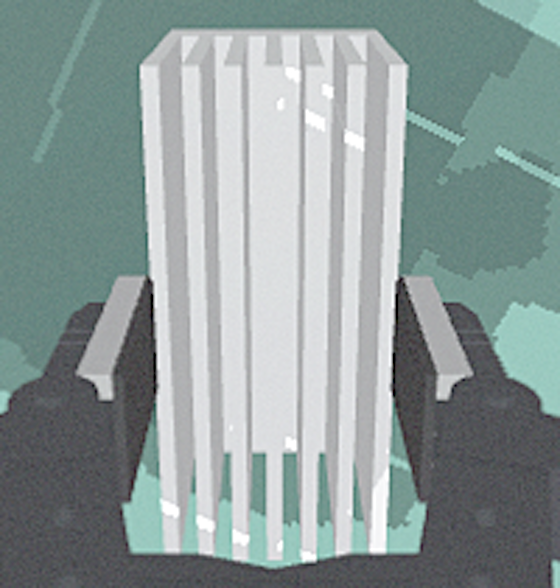

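The sink is gripped properly: 43 mm opening, pads outside both edges. Next I lift it and carry it to above the caliper.

Emit:
carry_out:
  targets:
    - [[0.57, 0, 0, 5, 0, 0, 0], [0.57, 0, 0, 15, 0, 0, 0], [0.57, 0, 0, 35, 0, 0, 0], [0.57, 0, 0, 60, 0, 0, 0], [0.57, 0, 0, 85, 0, 0, 0], [0.57, 0, 0, 110, 0, 0, 0], [0.57, 0, 0, 125, 0, 0, 0], [0.57, 0, 0, 130, 0, 0, 0], [0.57, 0, 0, 130, 0, 0, 0], [0.57, 0, 0, 130, 0, 0, 0]]
  squeeze: 30

```text
time_s: 7.25
position: [0.4357, 0.1496, 0.1532]
tool_rot: [[0.454, -0.001, 0.891], [-0.891, -0.0, 0.454], [-0.0, -1.0, -0.001]]
ft_force: [0.0, 0.5, -2.4]
grip_width: 0.0426
```

Emit:
carry_out:
  targets:
    - [[0.57, 2, -10, 0, 0, 0, -1], [0.57, 5, -28, 0, 0, 0, -3], [0.57, 10, -50, 0, 0, 0, -5], [0.57, 15, -75, 0, 0, 0, -7], [0.57, 20, -100, 0, 0, 0, -9], [0.57, 26, -125, 0, 0, 0, -11], [0.57, 31, -150, 0, 0, 0, -13], [0.57, 36, -175, 0, 0, 0, -15], [0.57, 42, -200, 0, 0, 0, -17.5], [0.57, 47, -225, 0, 0, 0, -20], [0.57, 52, -250, 0, 0, 0, -22.5], [0.57, 57, -275, 0, 0, 0, -25], [0.57, 62, -300, 0, 0, 0, -27], [0.57, 67, -322, 0, 0, 0, -29], [0.57, 71, -340, 0, 0, 0, -30.5], [0.57, 73, -350, 0, 0, 0, -31.4], [0.57, 74, -356, 0, 0, 0, -31.4], [0.57, 74, -356, 0, 0, 0, -31.4], [0.57, 74, -356, 0, 0, 0, -31.4]]

```text
time_s: 8.83
position: [0.5098, -0.2058, 0.1535]
tool_rot: [[-0.076, -0.001, 0.997], [-0.997, 0.001, -0.076], [-0.001, -1.0, -0.001]]
ft_force: [0.3, 1.2, -2.5]
grip_width: 0.0429
```

Run:
```python
from h import *
d=save('wrist','w6.png')
s=env.observe();print(s['grip_width'],s['ft_force'],s['position'],s['tool_rot'],s['q'])
R=s['tool_rot'];print(np.degrees(np.arctan2(R[1,2],R[0,2])))
```

```text
0.04281220162454888 [ 0.46928306 -0.15304198 -2.42684471] [ 0.50985501 -0.20551754  0.15367821] [[-7.55590939e-02 -7.08137922e-04  9.97141074e-01]
 [-9.97141105e-01  7.19000230e-04 -7.55585856e-02]
 [-6.63438762e-04 -9.99999491e-01 -7.60440436e-04]] [-3.43014623e+01  2.49954994e+01  8.05629213e+01  1.15876411e-02
  7.44983122e+01 -2.99712311e+01]
-4.333319227890057
```

View pics/w6.png

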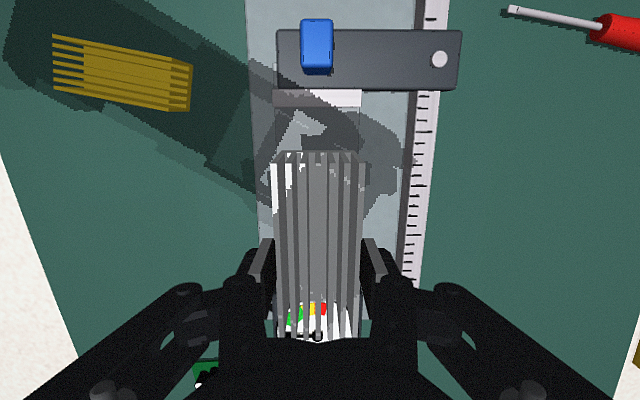

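Run:
```python
from h import *
d=load('w6.png');x,y,t=np.load('cal.npy')
def tocal(w): dx,dy=w[0]-x,w[1]-y; return np.round([1000*(np.cos(t)*dx+np.sin(t)*dy),1000*(-np.sin(t)*dx+np.cos(t)*dy)],1)
for n,p,z in [('sL',(271,163),.1742),('sR',(364,162),.1742),('jL',(273,105.5),.06),('jR',(361,106.5),.06),('tab',(303,69),.097),('tab',(332,69),.097)]: print(n,tocal(onz(d,*p,z)))
b=d['img'];B=cv2.resize(b[10:180,230:470],None,fx=3.3,fy=3.3,interpolation=cv2.INTER_CUBIC)
cv2.imwrite('pics/w6c.png',B[:,:,::-1])
```

```text
sL [-21.2  54.9]
sR [21.7 55.4]
jL [-35.9  81.6]
jR [35.2 80.9]
tab [ -9.6 104.5]
tab [  9.7 104.5]
```

View pics/w6c.png

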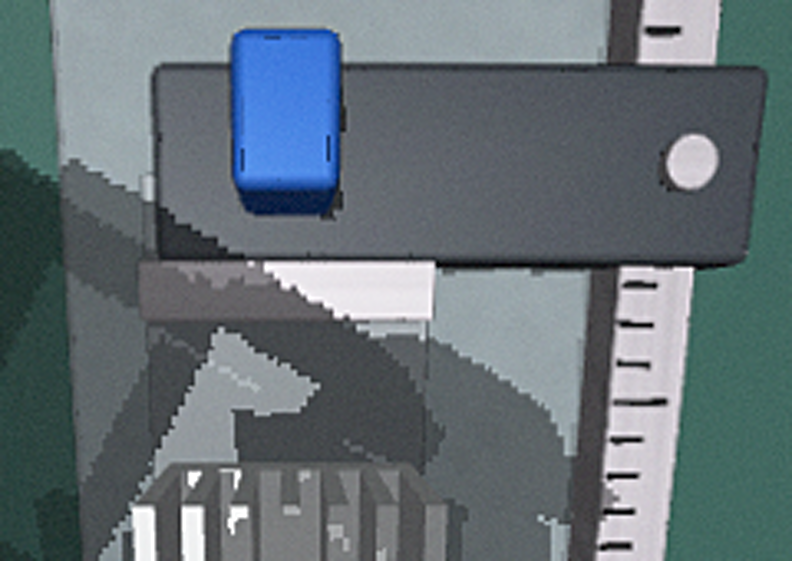

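The sink is centred across the jaws (x ±21.5) with its far end at y 55. I lower it and let go.

Emit:
carry_out:
  targets:
    - [[0.57, 0, 0, -20, 0, 0, 0], [0.57, 0, 0, -45, 0, 0, 0], [0.57, 0, 0, -70, 0, 0, 0], [0.57, 0, 0, -88, 0, 0, 0], [0.57, 0, 0, -98, 0, 0, 0], [0.57, 0, 0, -104, 0, 0, 0], [0.57, 0, 0, -107, 0, 0, 0], [0.57, 0, 0, -109, 0, 0, 0], [0.57, 0, 0, -109.5, 0, 0, 0], [0.57, 0, 0, -109.5, 0, 0, 0], [0.57, 0, 0, -109.5, 0, 0, 0]]

```text
time_s: 9.8
position: [0.5105, -0.2066, 0.0451]
tool_rot: [[-0.077, 0.001, 0.997], [-0.997, -0.001, -0.077], [0.001, -1.0, 0.001]]
ft_force: [0.5, 0.7, -1.9]
grip_width: 0.0429
```

Emit:
carry_out:
  targets:
    - [[0.57, 0, 0, -0.6, 0, 0, 0], [0.57, 0, 0, -0.6, 0, 0, 0], [0.57, 0, 0, -0.6, 0, 0, 0], [0.5, 0, 0, -0.6, 0, 0, 0], [0.45, 0, 0, -0.6, 0, 0, 0], [0.35, 0, 0, 0, 0, 0, 0], [0.2, 0, 0, 0, 0, 0, 0], [0.1, 0, 0, 0, 0, 0, 0], [0.1, 0, 0, 0, 0, 0, 0], [0.1, 0, 0, 0, 0, 0, 0], [0.1, 0, 0, 15, 0, 0, 0], [0.1, 0, 0, 40, 0, 0, 0], [0.1, 0, 0, 70, 0, 0, 0], [0.1, 0, 0, 100, 0, 0, 0], [0.1, 0, 0, 130, 0, 0, 0], [0.1, 0, 0, 155, 0, 0, 0], [0.1, 0, 0, 155, 0, 0, 0], [0.1, 0, 0, 155, 0, 0, 0]]

```text
time_s: 11.3
position: [0.5104, -0.2066, 0.2003]
tool_rot: [[-0.076, 0.002, 0.997], [-0.997, -0.001, -0.076], [0.001, -1.0, 0.002]]
ft_force: [-0.3, -0.4, -0.8]
grip_width: 0.0767
```

Run:
```python
from h import *
d=save('wrist','w7.png')
s=env.observe();print(s['grip_width'],s['ft_force'],s['position'])
```

```text
0.07664623271156368 [ 0.46692517 -0.83473136 -0.37264565] [ 0.50995058 -0.20627491  0.19899674]
```

View pics/w7.png

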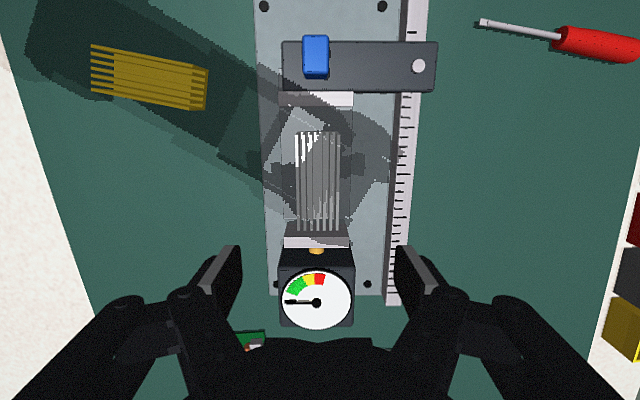

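The sink lies centred and flat on the rest plate (top (296–340, 132–230)), and the needle is at zero. I go behind the blue tab with closed fingers.

Emit:
carry_out:
  targets:
    - [[0.5, 2, 25, 0, 0, 0, 0], [0.8, 4, 55, 0, 0, 0, 0], [1, 7, 90, 0, 0, 0, 0], [1, 9, 120, 0, 0, 0, 0], [1, 11, 145, 0, 0, 0, 0], [1, 12.6, 160.5, 0, 0, 0, 0], [1, 12.6, 160.5, 0, 0, 0, 0], [1, 12.6, 160.5, -30, 0, 0, 0], [1, 12.6, 160.5, -60, 0, 0, 0], [1, 12.6, 160.5, -85, 0, 0, 0], [1, 12.6, 160.5, -105, 0, 0, 0], [1, 12.6, 160.5, -115, 0, 0, 0], [1, 12.6, 160.5, -115, 0, 0, 0], [1, 12.6, 160.5, -115, 0, 0, 0]]

```text
time_s: 12.52
position: [0.5223, -0.0464, 0.0836]
tool_rot: [[-0.077, -0.002, 0.997], [-0.997, 0.001, -0.077], [-0.0, -1.0, -0.002]]
ft_force: [-0.1, 0.6, 0.8]
grip_width: -0.0002
```

```bash
cat > look.py <<'E'
from h import *
import sys
n=sys.argv[1]
w=save('wrist',n+'w.png'); d=save('scene',n+'s.png')
s=env.observe();print(s['time_s'],s['grip_width'],s['ft_force'],s['position'])
x,y,t=np.load('cal.npy');dx,dy=s['position'][:2]-[x,y];print('cal',1000*(np.cos(t)*dx+np.sin(t)*dy),1000*(-np.sin(t)*dx+np.cos(t)*dy))
b=d['img'];B=cv2.resize(b[140:235,200:340],(560,380),interpolation=cv2.INTER_CUBIC)
C=cv2.resize(b[144:174,218:254],(240,200),interpolation=cv2.INTER_CUBIC)
W=cv2.resize(w['img'],(320,200))
O=np.zeros((400,800,3),np.uint8);O[:380,:560]=B;O[:200,560:]=C;O[200:350,560:]=cv2.resize(w['img'],(240,150))
cv2.imwrite('pics/'+n+'c.png',O[:,:,::-1])
E
python3 look.py p1
```

```text
12.6167 -2.561196454361374e-05 [-0.58148557  0.15097877  0.21304206] [ 0.52306121 -0.04641248  0.08490121]
cal 0.41604703820790834 164.53878543830234
```

View pics/p1c.png

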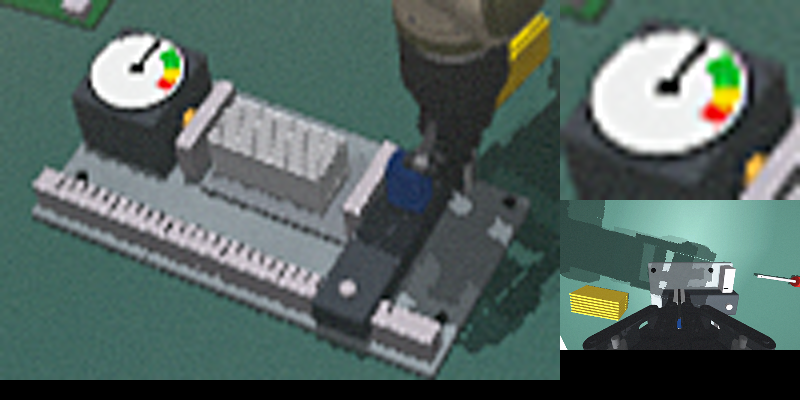

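View pics/p1w.png

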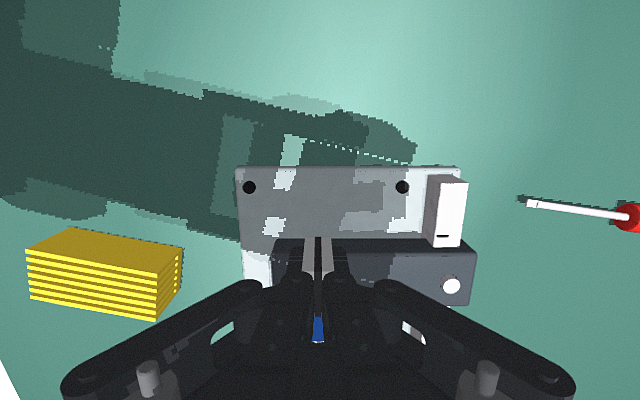

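The dial stays visible from the scene camera, with the needle at zero. I push gently, stopping short of anvil contact.

Emit:
carry_out:
  targets:
    - [[1, -0.3, -4, 0, 0, 0, 0], [1, -0.6, -8, 0, 0, 0, 0], [1, -0.9, -11, 0, 0, 0, 0], [1, -1.1, -14, 0, 0, 0, 0], [1, -1.3, -16, 0, 0, 0, 0], [1, -1.4, -18, 0, 0, 0, 0], [1, -1.5, -20, 0, 0, 0, 0], [1, -1.8, -22.5, 0, 0, 0, 0], [1, -2, -25, 0, 0, 0, 0], [1, -2.2, -27.5, 0, 0, 0, 0], [1, -2.4, -30, 0, 0, 0, 0], [1, -2.6, -32.5, 0, 0, 0, 0], [1, -2.8, -35, 0, 0, 0, 0], [1, -3, -37.5, 0, 0, 0, 0], [1, -3.2, -40, 0, 0, 0, 0], [1, -3.4, -42, 0, 0, 0, 0], [1, -3.4, -43, 0, 0, 0, 0], [1, -3.4, -43, 0, 0, 0, 0]]

```text
time_s: 14.12
position: [0.5195, -0.0892, 0.0846]
tool_rot: [[-0.077, 0.0, 0.997], [-0.997, 0.0, -0.077], [-0.0, -1.0, 0.0]]
ft_force: [0.1, 2.1, 6.2]
grip_width: 0.0
```

```bash
python3 look.py p2
```

```text
14.2167 5.186390545730579e-05 [0.33270196 2.17539714 5.35831046] [ 0.51945444 -0.08914929  0.08463857]
cal 0.12054496936048445 121.65106389536452
```

View pics/p2c.png

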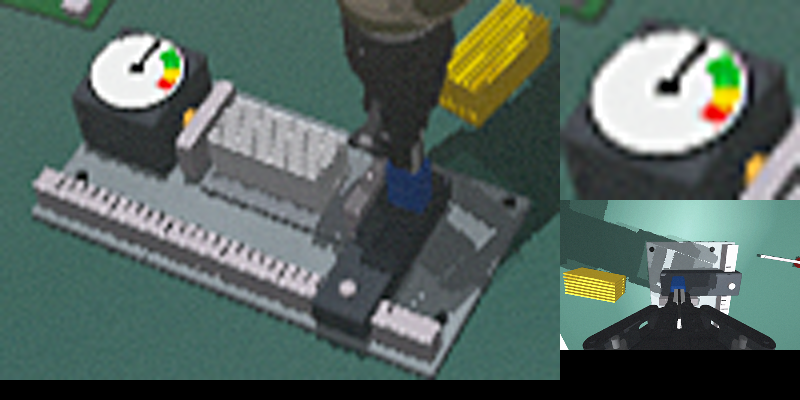

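View pics/p2w.png

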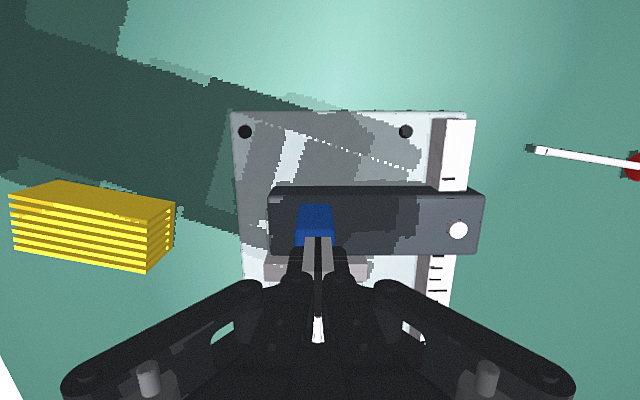

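Run:
```python
from h import *
s=env.observe();p=s['position'];R=s['tool_rot']
w=load('p2w.png');d=load('p2s.png')
for o in (-.03,0,.022):
  print(o,proj(d,p+R[:,1]*o),proj(w,p+R[:,1]*o),proj(w,p+R[:,1]*o-R[:,0]*.011))
x,y,t=np.load('cal.npy')
def cw(a,b,z): return [x+np.cos(t)*a-np.sin(t)*b,y+np.sin(t)*a+np.cos(t)*b,z]
for a in(-.011,.011):
  for b in (.106,.136): print(a,b,proj(d,cw(a,b,.097)),proj(w,cw(a,b,.097)),proj(w,cw(a,b,.05)))
A=cv2.resize(d['img'][150:210,270:330],(400,400),interpolation=cv2.INTER_CUBIC)
B=cv2.resize(w['img'][170:290,260:380],(400,400),interpolation=cv2.INTER_CUBIC)
O=np.hstack([A,B]);O=np.clip(255*(O/255.)**.6,0,255).astype(np.uint8);cv2.imwrite('pics/z2.png',O[:,:,::-1])
```

```text
-0.03 [301.61166494 177.77651185] [315.84020899 270.42647227] [315.78818236 249.69075519]
0 [302.08180566 183.87653862] [316.17057602 243.22500148] [316.13436286 225.49875286]
0.022 [302.41632241 188.21475699] [316.35027142 228.44287641] [316.32136922 212.44120689]
-0.011 0.106 [298.94682529 177.00473679] [295.98937192 278.73836105] [300.66369516 242.05716664]
-0.011 0.136 [307.81785032 180.32904892] [294.74806984 228.48000881] [299.92567181 201.46077485]
0.011 0.106 [295.59525223 182.25053118] [335.771365   278.75492549] [331.87730944 242.06722951]
0.011 0.136 [304.52052899 185.63340863] [336.83150432 228.49281054] [332.51205731 201.46860223]
```

View pics/z2.png

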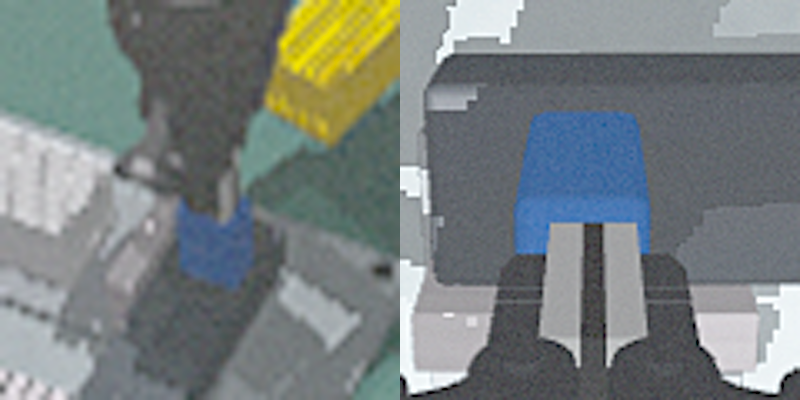

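The closed fingers sank into the tab and the jaw did not move, so pushing this way doesn't work. I lift straight out, open, and grip the tab across its 22 mm width instead.

Emit:
carry_out:
  targets:
    - [[1, 0, 0, 6, 0, 0, 0], [1, 0, 0, 14, 0, 0, 0], [1, 0, 0, 25, 0, 0, 0], [1, 0, 0, 40, 0, 0, 0], [1, 0, 0, 60, 0, 0, 0], [0.5, 0, 0, 75, 0, 0, 0], [0, 0, 0, 75, 0, 0, 0], [0, 0, 0, 75, 0, 0, 0], [0, 0, 0, 75, 0, 0, 0], [0, 0, 0, 75, 0, 0, 0]]
  squeeze: 40

```text
time_s: 15.05
position: [0.5189, -0.0888, 0.1585]
tool_rot: [[-0.077, -0.002, 0.997], [-0.997, 0.001, -0.077], [-0.001, -1.0, -0.002]]
ft_force: [0.5, -0.4, 0.6]
grip_width: 0.0608
```

```bash
python3 look.py p3
python3 - <<'E'
from h import *
w=load('p3w.png')['img'];cv2.imwrite('pics/z3.png',cv2.resize(w[130:330,180:500],(800,500))[:,:,::-1])
E
```

```text
15.15 0.07470980912264477 [-0.06624411  0.14115528  0.11753653] [ 0.51902922 -0.08882699  0.15860806]
cal -0.3282909486535621 121.93955873543304
```

View pics/z3.png

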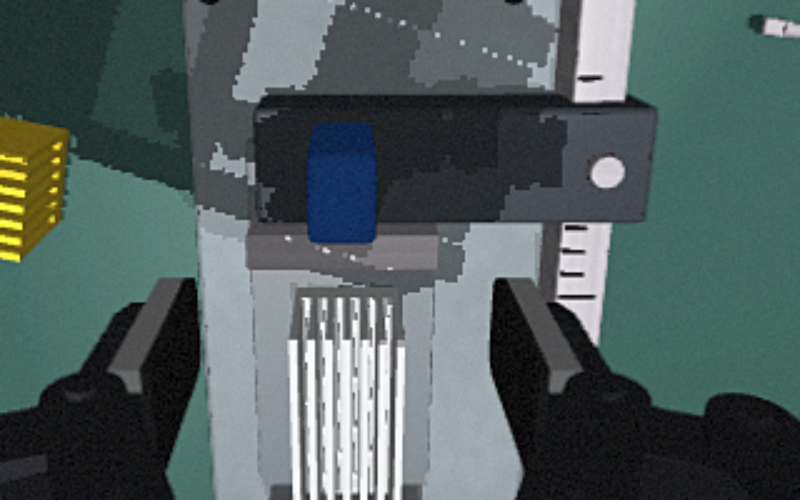

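View pics/p3c.png

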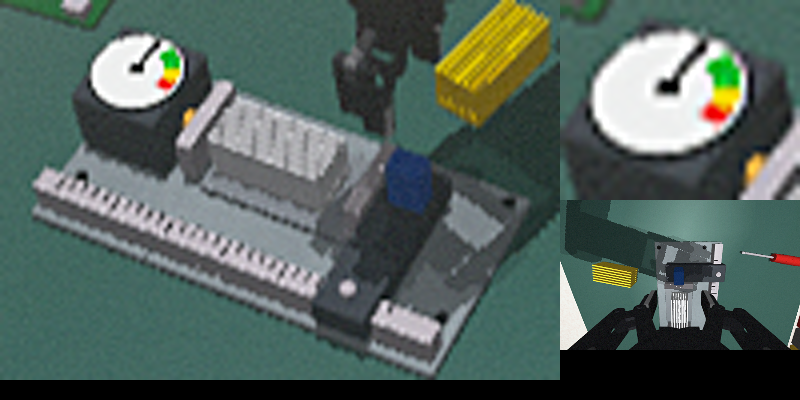

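Run:
```python
from h import *
d=load('p3w.png');x,y,t=np.load('cal.npy')
def tocal(w): dx,dy=w[0]-x,w[1]-y; return np.round([1000*(np.cos(t)*dx+np.sin(t)*dy),1000*(-np.sin(t)*dx+np.cos(t)*dy)],1)
for u,v,z in [(308,154,.097),(376,154,.097),(310,242,.097),(375,242,.097),(248,269,.06),(437,269,.06),(289,340,.065),(405,340,.065)]: print(tocal(onz(d,180+u/2.5-.3,130+v/2.5-.3,z)))
```

```text
[-11. 136.]
[  9.7 136. ]
[-10.8 107.1]
[  9.7 107.1]
[-36.2  81. ]
[34.6 81.1]
[-21.  54.]
[22.9 54. ]
```

The tab is where it was (axis x -0.5, y 121.5), directly below the gripper. I descend and grip it.

Emit:
carry_out:
  targets:
    - [[0, 0, 0, -20, 0, 0, 0], [0, 0, 0, -45, 0, 0, 0], [0, 0, 0, -65, 0, 0, 0], [0, 0, 0, -77, 0, 0, 0], [0, 0, 0, -77, 0, 0, 0], [0.4, 0, 0, -77, 0, 0, 0], [0.6, 0, 0, -77, 0, 0, 0], [0.7, 0, 0, -77, 0, 0, 0], [0.75, 0, 0, -77, 0, 0, 0], [0.8, 0, 0, -77, 0, 0, 0], [0.85, 0, 0, -77, 0, 0, 0], [0.85, 0, 0, -77, 0, 0, 0], [0.85, 0, 0, -77, 0, 0, 0], [0.85, 0, 0, -77, 0, 0, 0]]
  squeeze: 50

```text
time_s: 16.32
position: [0.5179, -0.0888, 0.0832]
tool_rot: [[-0.076, -0.003, 0.997], [-0.997, -0.0, -0.076], [0.0, -1.0, -0.003]]
ft_force: [-8.8, 0.7, 10.1]
grip_width: 0.0186
```

```bash
python3 look.py p4
```

```text
16.4167 0.01842514711678676 [-9.7681469  -0.38850853 10.67173416] [ 0.51787976 -0.08879223  0.08319238]
cal -1.4770051460861466 121.88544420129303
```

View pics/p4w.png

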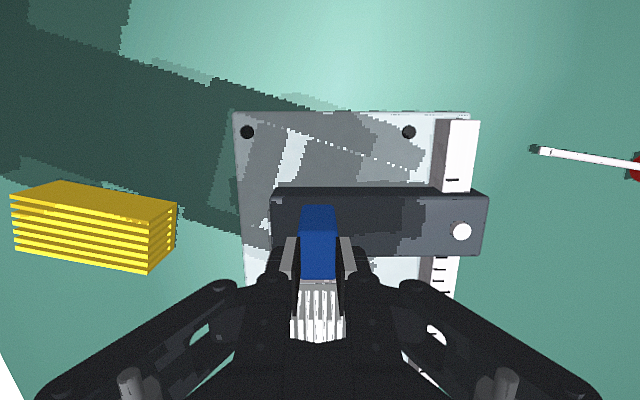

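The tab is gripped (the contact is a bit soft). I slide 30 mm first, which stays short of anvil contact.

Emit:
carry_out:
  targets:
    - [[0.85, -1, -1, 0, 0, 0, 0], [0.85, -1.2, -3, 0, 0, 0, 0], [0.85, -1.4, -5.5, 0, 0, 0, 0], [0.85, -1.6, -8, 0, 0, 0, 0], [0.85, -1.8, -10.5, 0, 0, 0, 0], [0.85, -2, -13, 0, 0, 0, 0], [0.85, -2.2, -15.5, 0, 0, 0, 0], [0.85, -2.4, -18, 0, 0, 0, 0], [0.85, -2.6, -20.5, 0, 0, 0, 0], [0.85, -2.8, -23, 0, 0, 0, 0], [0.85, -3, -25.5, 0, 0, 0, 0], [0.85, -3.2, -28, 0, 0, 0, 0], [0.85, -3.3, -30, 0, 0, 0, 0], [0.85, -3.3, -30, 0, 0, 0, 0], [0.85, -3.3, -30, 0, 0, 0, 0]]

```text
time_s: 17.67
position: [0.5156, -0.1168, 0.0832]
tool_rot: [[-0.076, -0.0, 0.997], [-0.997, 0.004, -0.076], [-0.004, -1.0, -0.001]]
ft_force: [-1.4, 10.6, 9.2]
grip_width: 0.0187
```

```bash
python3 look.py p5
```

```text
17.7667 0.01868327039043271 [-1.67277231 11.80558204  9.03507465] [ 0.51563331 -0.11683134  0.08321491]
cal -1.5513268238787479 93.75659268788938
```

View pics/p5c.png

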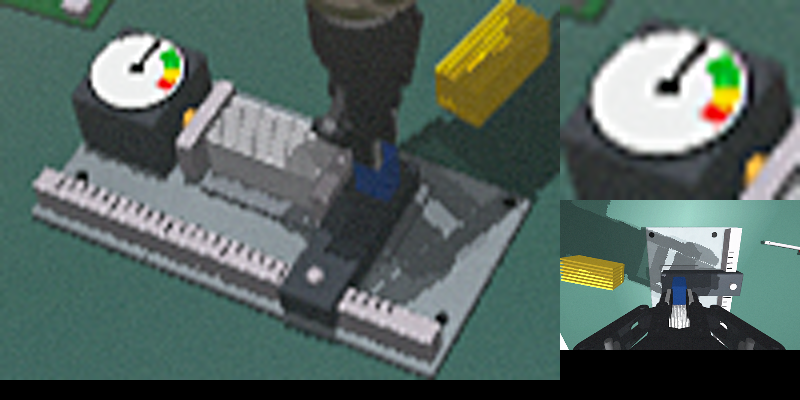

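View pics/p5w.png

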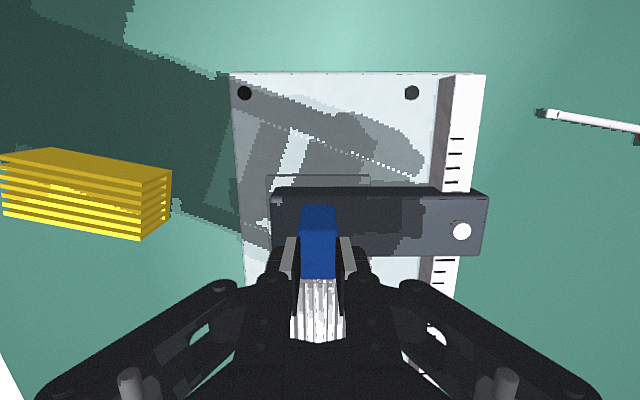

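The jaw follows with about 12 N of friction. Another 9 mm, slowly.

Emit:
carry_out:
  targets:
    - [[0.85, -0.1, -1, 0, 0, 0, 0], [0.85, -0.2, -2, 0, 0, 0, 0], [0.85, -0.2, -3, 0, 0, 0, 0], [0.85, -0.3, -4, 0, 0, 0, 0], [0.85, -0.4, -5, 0, 0, 0, 0], [0.85, -0.5, -6, 0, 0, 0, 0], [0.85, -0.5, -7, 0, 0, 0, 0], [0.85, -0.6, -8, 0, 0, 0, 0], [0.85, -0.7, -9, 0, 0, 0, 0], [0.85, -0.7, -9, 0, 0, 0, 0], [0.85, -0.7, -9, 0, 0, 0, 0]]

```text
time_s: 18.68
position: [0.515, -0.1254, 0.0832]
tool_rot: [[-0.076, -0.0, 0.997], [-0.997, 0.004, -0.076], [-0.004, -1.0, -0.001]]
ft_force: [-1.9, 12.7, 9.7]
grip_width: 0.0184
```

```bash
python3 look.py p6
```

```text
18.7833 0.01853168207048801 [-0.77509039 12.91758208  9.65800882] [ 0.51496764 -0.12539829  0.08320016]
cal -1.5533965566814867 85.16381893216028
```

View pics/p6c.png

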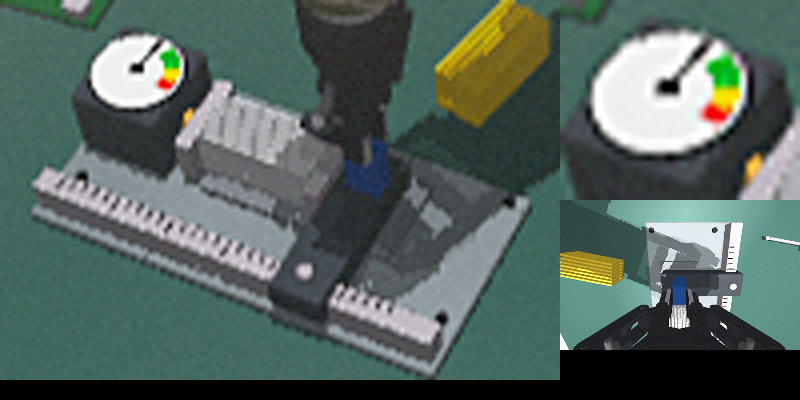

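```bash
cat > needle.py <<'E'
from h import *
import sys
x,y,t=np.load('cal.npy')
def needle(fn):
    d=load(fn);im=d['img'];res=[]
    for v in range(140,180):
        for u in range(212,262):
            w=onz(d,u,v,.088);dx,dy=w[0]-x,w[1]-y
            a,b=np.cos(t)*dx+np.sin(t)*dy,-np.sin(t)*dx+np.cos(t)*dy+.120
            r=np.hypot(a,b)
            g=im[v,u].astype(float)
            if .010<r<.027 and g.max()<190: 
                sat=g.max()-g.min()
                if sat<50: res.append((np.arctan2(b,-a),200-g.max()))
    r=np.array(res);
    return len(r),np.arctan2((np.sin(r[:,0])*r[:,1]).sum(),(np.cos(r[:,0])*r[:,1]).sum()),np.round(np.sort(r[:,0]),2)
if __name__=='__main__':
    for f in sys.argv[1:]: n=needle(f);print(f,n[0],n[1],n[2])
E
python3 needle.py p1s.png p3s.png p5s.png p6s.png
```

```text
p1s.png 7 -0.15172623402597152 [-0.34 -0.25 -0.22 -0.15 -0.13 -0.06 -0.02]
p3s.png 7 -0.1513168662226077 [-0.34 -0.25 -0.22 -0.15 -0.13 -0.06 -0.02]
p5s.png 7 -0.1518457387000786 [-0.34 -0.25 -0.22 -0.15 -0.13 -0.06 -0.02]
p6s.png 8 -0.09493096168788694 [-0.25 -0.15 -0.13 -0.06 -0.02  0.02  0.06  0.09]
```

The needle now reads about 0.06–0.1 rad, so contact has begun. The target is about 0.75 rad, so 3 mm more.

Emit:
carry_out:
  targets:
    - [[0.85, 0, -0.5, 0, 0, 0, 0], [0.85, -0.1, -1, 0, 0, 0, 0], [0.85, -0.1, -1.5, 0, 0, 0, 0], [0.85, -0.2, -2, 0, 0, 0, 0], [0.85, -0.2, -2.5, 0, 0, 0, 0], [0.85, -0.2, -3, 0, 0, 0, 0], [0.85, -0.2, -3, 0, 0, 0, 0], [0.85, -0.2, -3, 0, 0, 0, 0]]

```text
time_s: 19.45
position: [0.5148, -0.1278, 0.0832]
tool_rot: [[-0.076, -0.0, 0.997], [-0.997, 0.005, -0.076], [-0.005, -1.0, -0.001]]
ft_force: [-0.3, 16.1, 10.3]
grip_width: 0.0185
```

```bash
python3 look.py p7; python3 needle.py p7s.png
```

```text
19.55 0.018386673156307064 [-1.78302161 16.30777735  9.20057403] [ 0.51480244 -0.12780159  0.08320307]
cal -1.5324977423904849 82.75493567553097
p7s.png 7 0.18246414844562572 [-0.02  0.02  0.08  0.22  0.24  0.3   0.34]
```

View pics/p7c.png

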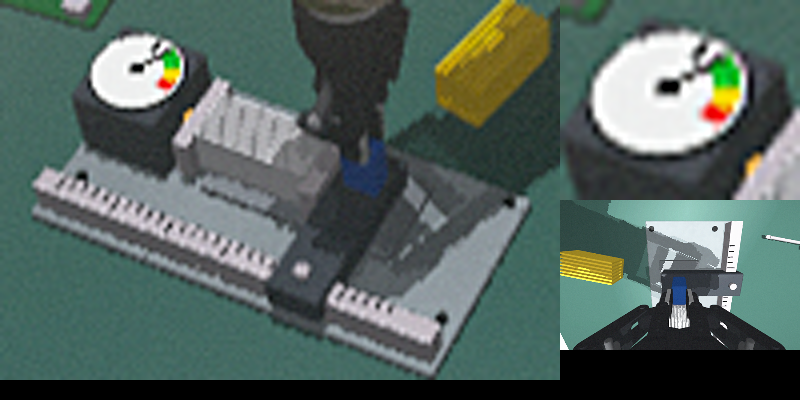

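The needle is near the green's start (~0.35–0.45). Another 2.5 mm.

Emit:
carry_out:
  targets:
    - [[0.85, 0, -0.5, 0, 0, 0, 0], [0.85, -0.1, -1, 0, 0, 0, 0], [0.85, -0.1, -1.5, 0, 0, 0, 0], [0.85, -0.2, -2, 0, 0, 0, 0], [0.85, -0.2, -2.5, 0, 0, 0, 0], [0.85, -0.2, -2.5, 0, 0, 0, 0], [0.85, -0.2, -2.5, 0, 0, 0, 0]]

```text
time_s: 20.13
position: [0.5146, -0.1298, 0.0832]
tool_rot: [[-0.076, -0.0, 0.997], [-0.997, 0.006, -0.076], [-0.006, -1.0, -0.001]]
ft_force: [-0.7, 18.5, 10.5]
grip_width: 0.0184
```

```bash
python3 look.py p8; python3 needle.py p8s.png
```

```text
20.2333 0.018605877896140113 [ 0.06450324 18.14786041 11.00025537] [ 0.51462706 -0.12981207  0.08318692]
cal -1.5520889001652307 80.73691611593513
p8s.png 6 0.4018171618550721 [-0.02  0.34  0.41  0.53  0.53  0.62]
```

View pics/p8c.png

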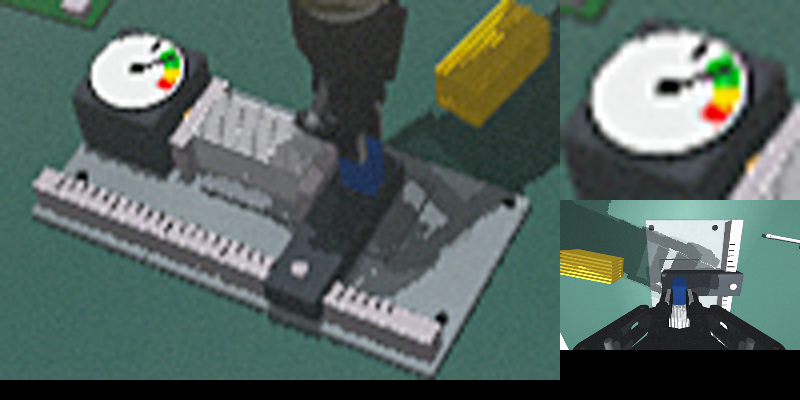

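The needle is in the middle of the green (~0.65). I take the push load off (about 1.5 mm back, which the jaw's friction holds), then release and rise.

Emit:
carry_out:
  targets:
    - [[0.85, 0, 0.5, 0, 0, 0, 0], [0.85, 0.1, 1, 0, 0, 0, 0], [0.85, 0.1, 1.5, 0, 0, 0, 0], [0.85, 0.1, 1.5, 0, 0, 0, 0], [0.75, 0.1, 1.5, 0, 0, 0, 0], [0.6, 0.1, 1.5, 0, 0, 0, 0], [0.4, 0.1, 1.5, 0, 0, 0, 0], [0.2, 0.1, 1.5, 0, 0, 0, 0], [0.2, 0.1, 1.5, 0, 0, 0, 0], [0.2, 0.1, 1.5, 0, 0, 0, 0], [0.2, 0.1, 1.5, 15, 0, 0, 0], [0.2, 0.1, 1.5, 40, 0, 0, 0], [0.2, 0.1, 1.5, 75, 0, 0, 0], [0.2, 0.1, 1.5, 110, 0, 0, 0], [0.2, 0.1, 1.5, 140, 0, 0, 0], [0.2, 0.1, 1.5, 140, 0, 0, 0], [0.2, 0.1, 1.5, 140, 0, 0, 0]]

```text
time_s: 21.65
position: [0.5155, -0.1322, 0.2237]
tool_rot: [[-0.077, 0.003, 0.997], [-0.997, -0.002, -0.077], [0.001, -1.0, 0.003]]
ft_force: [0.0, 0.2, -0.3]
grip_width: 0.0686
```

```bash
python3 look.py p9; python3 needle.py p9s.png
```

```text
21.75 0.06851885844933732 [ 0.75440399 -0.73481837  0.2110072 ] [ 0.51461492 -0.13177814  0.22132494]
cal -1.4123555800919412 78.77577571007255
p9s.png 6 0.4020510356634368 [-0.02  0.34  0.41  0.53  0.53  0.62]
```

View pics/p9c.png

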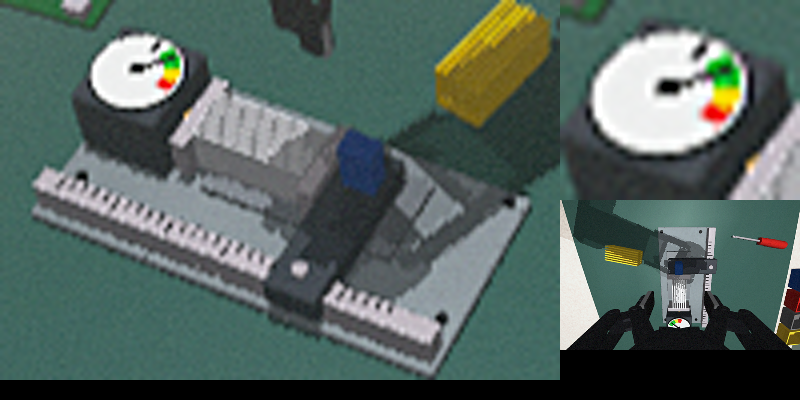

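View pics/p9w.png

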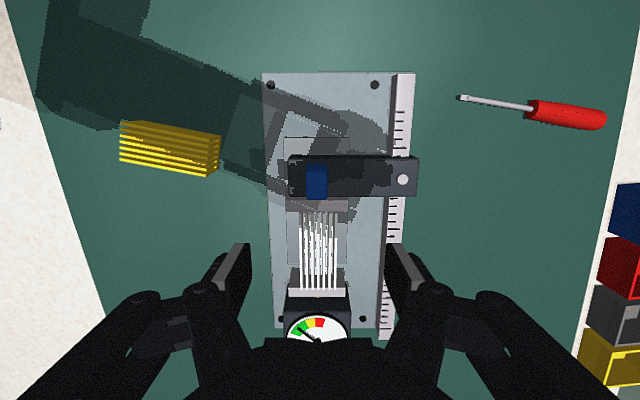

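Released, and the needle stays in the green. One closer look at the dial and the sink from above.

Emit:
carry_out:
  targets:
    - [[0.2, -2, -25, 15, 0, 0, 0], [0.2, -5, -60, 30, 0, 0, 0], [0.2, -7, -90, 30, 0, 0, 0], [0.2, -8, -100, 30, 0, 0, 0], [0.2, -8, -100, 30, 0, 0, 0], [0.2, -8, -100, 30, 0, 0, 0]]

```text
time_s: 22.25
position: [0.5067, -0.2314, 0.251]
tool_rot: [[-0.077, -0.002, 0.997], [-0.997, 0.002, -0.077], [-0.002, -1.0, -0.002]]
ft_force: [-0.4, 0.6, -0.6]
grip_width: 0.0685
```

```bash
python3 look.py p10
python3 - <<'E'
from h import *
w=load('p10w.png')['img'];cv2.imwrite('pics/z10.png',cv2.resize(w[60:310,240:420],(432,600),interpolation=cv2.INTER_CUBIC)[:,:,::-1])
E
```

```text
22.35 0.06859073641667898 [-0.2534565   0.65884752  0.48790769] [ 0.5070119  -0.23052087  0.25171673]
cal -1.3669303566269742 -20.259217277283582
```

View pics/z10.png

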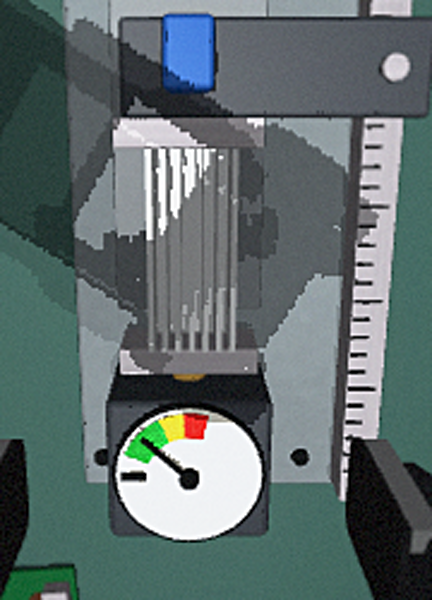

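The needle is in the middle of the green (tip (145,440), about 0.7 rad). The sink sits square and centred between anvil and jaw, and nothing is touching it. Handing in.

```bash
python3 -c "
from rig import env
print(env.close_job())"
```

```text
the job is handed in; nothing more can be done
None
```

The silver heat sink is clamped in the caliper with the needle in the green, and I handed the job in at about 22 s of the 56 s allowed; no verdict was reported. I gripped the sink by its base and released it on the rest plate, centred between the jaws. Then I gripped the blue tab, slid the jaw shut in small steps, eased off, let go and rose clear.

**Last checks:**
- **Needle:** it read about 0.55–0.7 rad across the two camera views, near the middle of the green. It was the same before and after release, and no picture taken during the closing showed it near the red.
- **Sink:** it looked square and central to within about 1–2 mm.
- **Other items:** the arm touched nothing else that I know of. I did not measure the black sink or the other loose items again at the end.

**What went wrong on the way, and how I fixed it:**
- **First grasp:** gripping higher up at 40 N let a pad pass in among the thin fins and pressed on the sink with 29 N. I released, found the sink still flat, and gripped lower and more gently.
- **First push:** pushing the tab with closed fingers sank them into it and did not move the jaw. I lifted out, confirmed nothing had shifted, and gripped the tab instead.

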